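# Take the white reference reading with a contact probe

## Task

Lift the contact probe straight up out of the blue collar on the freely spinning carousel and take the white reference reading: set the orange sprung nose of the probe on the ringed spot of the sloping white tile, square to the tile's face, and press lightly so that the nose is about half-way in, never right in to its stop. Finish holding the probe still like that, gripped and pressed on the spot: do not put it down or let go. Do not touch the dark tile's stand with the probe, leave the vials standing in the carousel (it may turn) and do not shift the other things on the bench.

Things in the scene. Friction and masses are not known exactly. Their poses are not given: they have to be found in the camera images.
- probe_grip (a point): contact probe, a round stick 141 mm long, upright in the blue collar of the carousel: grey grip 26 mm across between yellow rings, yellow tail cap, steel lower end, orange nose. This point is on its axis at the middle of the grip: 40 mm below the tail end, 45 mm above the shoulder, 101 mm above the tip of the unpressed nose. The z axis runs from nose to tail
- probe_tip (a point): tip of the probe's orange nose (12 mm across, rounded end), on the probe's axis; it moves with the nose. z axis from nose to tail
- probe_nose (a joint): how far the sprung nose is pressed into the probe, m: 0 fully out, 0.012 at its stop. The spring gives 1 N at the start of travel and 0.5 N more for each mm (4 N half-way, at 6 mm)
- white_spot (a point): centre of the marked spot (black ring 25 mm across with a dot) on the face of the white tile, 72 x 64 mm, on a fixed aluminium stand. The tile slopes 20 degrees; z axis: outward normal of its face, x: up the slope, y: along the tile. The spot lies 10 mm up the slope and 12 mm to +y from the tile's middle. The white and the dark stand may change places
- dark_spot (a point): the like spot (white ring) on the black tile of the other, equal stand, the wrong one; same axes
- white_tile: the white tile, part of the fixed white stand; origin at the middle of its face, axes as white_spot
- white_stand: fixed aluminium stand that carries the white tile, 96 x 80 mm foot, about 80 mm tall; origin under its middle
- dark_stand: fixed aluminium stand that carries the dark tile, the same size; leave it alone
- probe: the same probe with its nose; origin on its axis at the shoulder, which rests on the collar's rim; z axis from nose to tail. Weighs 0.08 to 0.17 kg. Below the shoulder it is 16 mm across and reaches 56 mm down into the collar: lift it 60 mm or more along its axis before moving sideways
- carousel_hub (a point): top of the hub, on the upright axis about which the round carousel, 190 mm across, spins freely when pushed. Above the bench: deck 28 mm, hub top 54 mm, vial tops 86 mm, collar rim 90 mm. Blue collar (20 mm wide inside, 34 mm outside, 62 mm tall) and two vial pockets stand on the deck 60 mm from the axis, 120 degrees apart
- pocket_1 (a point): where the middle of vial 1 belongs, above its pocket on the carousel (turns with it)
- pocket_2 (a point): where the middle of vial 2 belongs, above its pocket on the carousel (turns with it)
- vial_1_mid (a point): amber vial with white cap, 23 mm across, 58 mm tall, loose in a pocket of the carousel; the origin of this point is its centre, half-way up
- vial_2_mid (a point): amber vial with red cap, 23 mm across, 58 mm tall, loose in a pocket of the carousel; the origin of this point is its centre, half-way up
- petri_dish_mid (a point): loose bystander: closed petri dish, 67 mm across, 13 mm tall; the origin of this point is its centre, half-way up
- dropper_bottle_mid (a point): loose bystander: brown bottle with red cap, 35 mm across, 72 mm tall; the origin of this point is its centre, half-way up
- weighing_bottle_mid (a point): loose bystander: low glass weighing bottle, 47 mm across, 48 mm tall; the origin of this point is its centre, half-way up
- marker_mid (a point): loose bystander: black and white marker pen lying flat, 135 mm long; the origin of this point is its centre, half-way up
Things that resemble listed ones, but are neither listed nor needed, are in the scene too. What is shaped like the part that bears vial_2_mid but green is not meant.

How it is judged (in metres and radians):
On the way:
1. the probe is lifted clear of its collar, held by the gripper (contact force between the fingers and probe above 1 N and height (world z) of probe_tip above 0.089 m and angle between probe_tip's own z axis and vertical below 0.6 rad), for 0.1 s.
At the end, for the whole second after the job is handed in: The gripper still holds the probe, at rest; the nose tip is within 8 mm of the centre of the white tile's spot, the probe's axis within 8 degrees of square to the tile, the nose pressed in 2.5 to 9.5 mm of its 12 mm, with 1 to 9 N on the white stand; both vials are in their pockets (contact force between the fingers and probe above 1 N and distance between probe_tip and white_spot below 0.008 m and angle between the z axis of probe and the z axis of white_spot, either way round below 0.14 rad and z of probe_grip in the frame of white_spot above 0.05 m and value of joint probe_nose between 0.0025 and 0.0095 m and contact force between probe and white_stand between 1 and 9 N and linear speed of probe below 0.02 m/s and distance between vial_1_mid and pocket_1 below 0.02 m and distance between vial_2_mid and pocket_2 below 0.02 m); the arm keeps its last pose, push and grip.
It fails at once if the nose is pressed right in to its stop (value of joint probe_nose above 0.0115 m).
It fails at once if the probe touches the dark stand or its tile (contact force between probe and dark_stand above 0.5 N).
It fails at once if a vial leaves its pocket on the carousel (not (distance between vial_1_mid and pocket_1 below 0.02 m) or not (distance between vial_2_mid and pocket_2 below 0.02 m)).
It fails at once if a loose bystander is shifted by more than 30 mm (distance of any of petri_dish_mid, dropper_bottle_mid, weighing_bottle_mid, marker_mid from where it was at the start of the episode above 0.03 m).
It also fails if it takes over 38 s, if anything falls off the work surface, if the arm or the gripper's body presses on something with over 40 N, if the wrist force passes 120 N, or if a joint passes its speed limit or range.

## Robot

A 6-joint arm with a two-finger parallel gripper is mounted at the origin on a cart in front of the work surface, level with it; the furniture and walls round the work are solid. World frame = base frame: x ahead of the robot, y to its left, z up, the work surface at z = 0. Lengths are in mm, angles in rad, forces in N, time in s.
With the tool pointing down it reaches from about 275 to 725 mm from the base axis. Payload 15.9 kg.
Tool frame: the origin (TCP) lies midway between the tips of the shut fingers; the grasp point (between the pads) lies 19 mm behind it; z points along the fingers, y is the direction in which the jaws open and shut (so a half turn about z gives the same grasp; the last joint's range is limited). The gripper opens to 85 mm and grips with 20 to 120 N. Pads are 22 mm wide; open, the fingers measure 114 mm over their backs; the gripper's body (76 mm by 85 mm) begins 54 mm behind the grasp point. The pads swing forward as they close: fully open they stand 13 mm farther back than shut.
Start: joints at [-1.207, 0.213, -0.034, 1.323, 0, 1.571], TCP at [177.907, -467.263, 231.306] pointing down, gripper open.
Joint ranges: [-2.98, 2.98], [-0.74, 1.72], [-1.14, 1.35], [-2.1, 2.04], [-1.57, 1.44], [-3.14, 3.14]. Speed limits (rad/s): [1.89, 1.89, 2.39, 2.57, 3.14, 3.14].

## Interface

Orientations are given as a rotation vector (axis times angle).
In Python, from workcell import manip gives the robot as it stands.
- The arm moves only by the tool move_arm, never from a script. Its arguments are lists of equal length, an entry for each row: "xyz": the shift along the tool's x, y, z normalised to -1 to 1, where 1 is 20 cm, a list of three; "angular": the turn, a rotation vector about the tool's x, y, z normalised to -1 to 1, where 1 is pi/2 rad, a list of three; "hand": the closure, from -1 (fully open) to 1 (shut). A call has 1 to 8 rows; each row is the pose to reach, as a shift and turn from the pose commanded when the call began, along the tool's axes at that moment; what a row does not reach only later rows make up. A row lasts 1/12 s, in which the tool goes at most 41.7 mm and 7.16 degrees, less where a joint would pass 70% of its speed; a pose out of reach is approached as far as the arm can. A call with a number of a shift or a turn outside -1 to 1 is refused whole. A call with a gripper value outside its range is refused whole. The fingers move at their own pace and stop on an object; "force" is the grip in N (left out, the last holds). Time passes only in rows, so rows that repeat a pose let the fingers close. It gives the time, the measured TCP pose, the force and the opening at its end, in the units of the state.
- manip.state(): the state, without advancing time (a new reading comes with each control period).
- manip.grab_frame(name): name is "scene" or "top"; returns a dict with "image" (384x512x3 uint8, red, green, blue), "z_map" (384x512 float32, mm along the optical axis (not along the pixel's ray), 0 where there is no reading), "fx", "fy", "cx", "cy" (pixels), "extrinsics" (4x4, takes a point from camera to world coordinates). Camera axes: x right, y up, looking along -z (the intrinsics and any distortion apply to the point x, -y, -z); pixel columns grow to the right and rows downward; lengths in mm; the calibration is good to about 2 mm. A picture is of the moment at which its call begins.
- manip.finish_job(): hands the job in, once; it reports no verdict.
Trained networks look in a picture, given as the dict that the camera call returned (one of the last four; its "shot" number tells which), for a name from the list of things; names that differ only in an ending like _2 or _b are one class to them, and where a whole thing is asked for, a point or a joint stands for the part that bears it (a point fixed in the world has none). Each returns a list of dicts, best first, with "conf" (0 to 1); they miss things now and then, are a little off and sometimes report something else, mostly with a low value. They report only what shows in the picture. A call takes as long as a camera call. They do not tell look-alikes from the thing itself.
- manip.look_for(thing, picture): "box" ([left, top, width, height] in pixels, round what is visible of it).
- manip.mark_of(thing, picture): "xy" ([column, row] in pixels: a listed point, or the origin of a listed thing).
The state is a dict: "time_s": time; "qpos": joint angles; "qd": joint speeds; "tau": joint torques, N m; "tool_pos": TCP position; "orientation": TCP orientation; "wrist_force": force on the tool from outside, world axes, zero at the start; "torque": the same for the moment, N m; "gripper_width": finger opening in mm.
Only numpy, scipy, OpenCV 4.12 (cv2) and the standard library are available. Lean on these libraries where they do the work, as an engineer would, in place of code of your own. Each camera call takes 0.05 s, during which the arm holds its last target.

## Working session

There is one attempt and no reset: what is moved stays moved. The work goes in short steps, Python scripts to look and compute and a tool call to move; the robot and the scene stay as the last step left them, time stands still between calls to the robot, and variables do not carry over. Pictures are saved under pics/ and viewed, and the job is handed in when it is done.

Besides the shell and the picture viewer there is one more tool, called after "Request:" as name(argument=value, ...) on one line, values as JSON. move_arm: Moves the arm, as the interface text tells. Its arguments: {"type":"object","properties":{"xyz":{"type":"array"},"angular":{"type":"array"},"hand":{"type":"array"},"force":{"type":"number"}},"required":["xyz","angular","hand"]}

```bash
mkdir -p pics; ls; cat > h.py <<'E'
import numpy as np, cv2
from workcell import manip
from scipy.spatial.transform import Rotation as R
def w(p,uv,z=None):
    u,v=uv; zz=z if z is not None else p["z_map"][int(round(v)),int(round(u))]
    c=np.array([(u-p["cx"])/p["fx"]*zz,-(v-p["cy"])/p["fy"]*zz,-zz,1])
    return (np.array(p["extrinsics"])@c)[:3]
def proj(p,X):
    c=np.linalg.inv(np.array(p["extrinsics"]))@np.append(X,1)
    return p["cx"]+p["fx"]*c[0]/-c[2], p["cy"]-p["fy"]*c[1]/-c[2]
def cloud(p):
    z=p["z_map"]; v,u=np.mgrid[:z.shape[0],:z.shape[1]]
    c=np.stack([(u-p["cx"])/p["fx"]*z,-(v-p["cy"])/p["fy"]*z,-z,np.ones_like(z)],-1)
    return (c@np.array(p["extrinsics"]).T)[...,:3]
def save(p,n): cv2.imwrite("pics/"+n,p["image"][...,::-1])
E
python3 - <<'E'
from h import *
import pickle
print(manip.state())
for n in("scene","top"):
    p=manip.grab_frame(n); save(p,n+"0.png"); pickle.dump(p,open(n+"0.pkl","wb"))
    print(n,[k for k in p],np.array(p["extrinsics"]).round(3),p["fx"],p["cx"],p["cy"])
    for t in("probe_grip","probe_tip","white_spot","dark_spot","white_tile","carousel_hub","vial_1_mid","vial_2_mid","probe"):
        print(t,[(round(d["conf"],2),np.round(d["xy"],1).tolist(),w(p,d["xy"]).round(1).tolist()) for d in manip.mark_of(t,p)[:3]])
E
```

```text
pics
{'time_s': 0.0, 'qpos': array([-1.20699034e+00,  2.13375259e-01, -3.50564719e-02,  1.32351893e+00,
        1.56347423e-05,  1.57079380e+00]), 'qd': array([ 0.001481  , -0.00090868,  0.00045666, -0.00098549, -0.00024336,
        0.0001019 ]), 'tau': array([ 6.27824062e-03, -6.86159492e+01,  4.87118053e+01,  1.76124932e-02,
        2.59797689e-04, -1.19879795e-05]), 'tool_pos': array([ 177.79722654, -466.94663304,  230.80766992]), 'orientation': array([-3.08864014e+00, -5.68116801e-01,  3.03748002e-04]), 'wrist_force': array([-0.65261761, -0.40597073,  0.06992848]), 'torque': array([ 0.04197409, -0.035767  ,  0.02176345]), 'gripper_width': 85.37556516321445}
scene ['image', 'z_map', 'fx', 'fy', 'cx', 'cy', 'extrinsics', 'shot'] [[-6.65000e-01  4.04000e-01 -6.29000e-01 -2.62031e+02]
 [-7.47000e-01 -3.72000e-01  5.51000e-01  7.14050e+02]
 [-1.20000e-02  8.36000e-01  5.49000e-01  8.14131e+02]
 [ 0.00000e+00  0.00000e+00  0.00000e+00  1.00000e+00]] 464.89853234597865 248.28733471951222 187.85520859018243
probe_grip [(0.53, [183.6, 197.3], [577.4, 197.2, 149.8])]
probe_tip []
white_spo
[... 876 characters left out ...]
1
probe_grip [(0.4, [185.3, 174.6], [580.6, 188.4, 175.8])]
probe_tip []
white_spot [(0.77, [290.4, 201.9], [524.8, -106.5, 61.0])]
dark_spot [(0.68, [349.4, 216.7], [485.2, -280.6, 63.8])]
white_tile [(0.78, [292.5, 203.9], [519.0, -112.8, 61.3]), (0.7, [253.0, 246.3], [390.1, 1.1, 12.4]), (0.61, [221.3, 187.1], [560.7, 98.3, 85.8])]
carousel_hub [(0.72, [204.8, 191.7], [550.1, 150.6, 49.3])]
vial_1_mid [(0.55, [201.0, 213.7], [481.6, 153.9, 87.8])]
vial_2_mid [(0.52, [223.3, 188.0], [558.1, 92.3, 86.9]), (0.47, [270.3, 171.4], [615.2, -45.0, 60.7]), (0.42, [245.3, 132.4], [734.9, 33.5, 56.4])]
probe [(0.7, [188.8, 176.0], [578.7, 180.7, 165.2]), (0.7, [145.2, 253.3], [360.6, 329.2, 12.6])]
```

View pics/scene0.png

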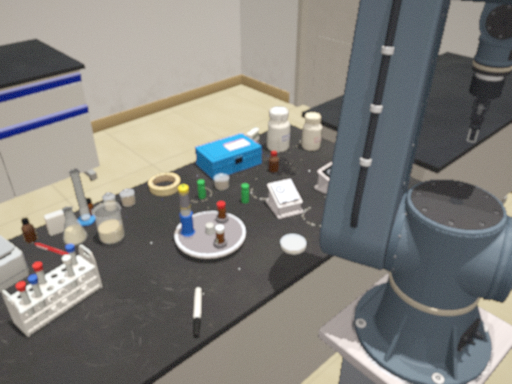

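View pics/top0.png

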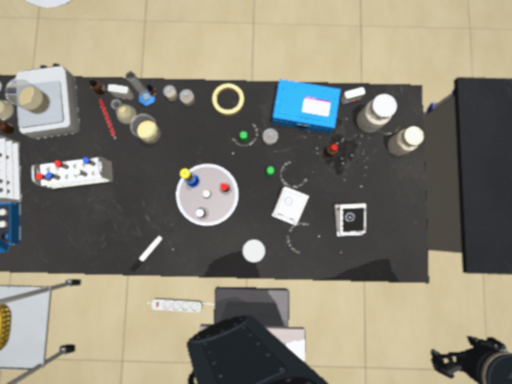

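```bash
python3 - <<'E'
from h import *
import pickle
a=pickle.load(open("scene0.pkl","rb"));b=pickle.load(open("top0.pkl","rb"))
A=cv2.resize(a["image"][140:260,150:330],None,fx=4,fy=4,interpolation=cv2.INTER_CUBIC)
B=cv2.resize(b["image"][140:260,165:380],None,fx=3.6,fy=3.6,interpolation=cv2.INTER_CUBIC)
cv2.imwrite("pics/sc_crop.png",A[...,::-1]);cv2.imwrite("pics/top_crop.png",B[...,::-1])
E
```

```text
(no output)
```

View pics/sc_crop.png

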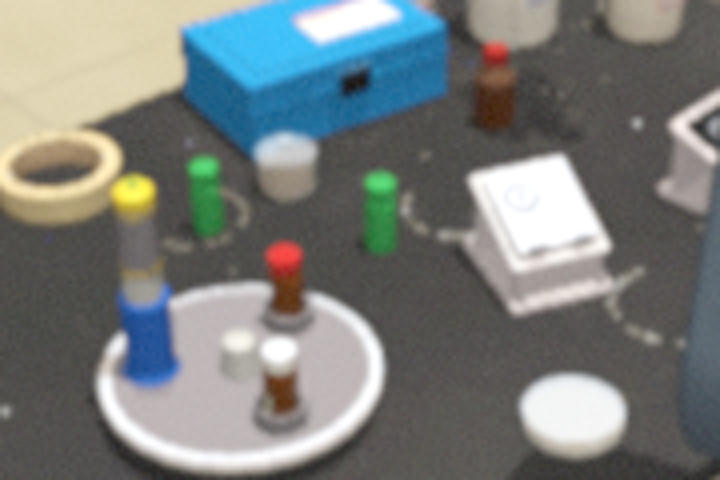

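View pics/top_crop.png

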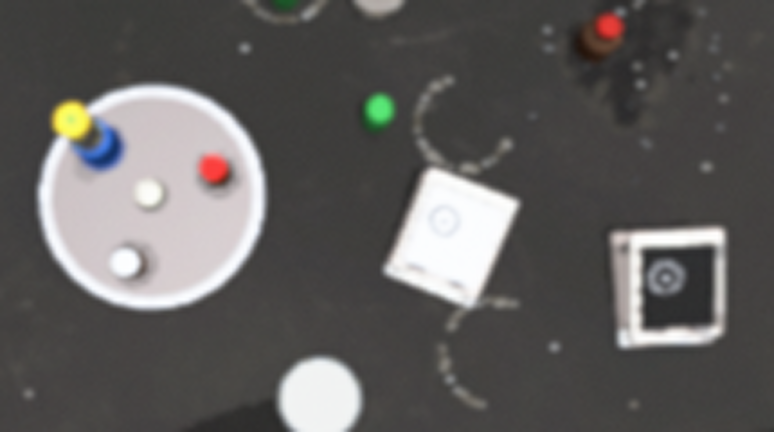

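```bash
cat > m.py <<'E'
from h import *
import pickle
a=pickle.load(open("scene0.pkl","rb"));b=pickle.load(open("top0.pkl","rb"))
# white tile plane
for n,p,uv in(("scene",a,(286,196)),("top",b,(290,204))):
    C=cloud(p); u,v=uv
    hsv=cv2.cvtColor(p["image"],cv2.COLOR_RGB2HSV)
    m=(np.abs(C[...,0]-515)<55)&(np.abs(C[...,1]+110)<60)&(C[...,2]>40)&(C[...,2]<110)&(p["image"].min(-1)>175)
    P=C[m]; 
    for i in range(5):
        c=P.mean(0); U,S,V=np.linalg.svd(P-c,full_matrices=False); nn=V[2]*np.sign(V[2][2]); d=(P-c)@nn; P=P[np.abs(d)<max(2.5,2*d.std())]
    print(n,m.sum(),len(P),c.round(1),nn.round(3),np.degrees(np.arccos(nn[2])),np.degrees(np.arctan2(nn[1],nn[0])),d.std())
    # yellow/blue/grip
    y=(hsv[...,0]>20)&(hsv[...,0]<33)&(hsv[...,1]>150)&(np.abs(C[...,0]-580)<60)&(np.abs(C[...,1]-190)<50)&(C[...,2]>95)
    print("yel",y.sum(),np.argwhere(y).mean(0)[::-1],np.median(C[y],0).round(1))
E
python3 m.py
```

```text
scene 605 523 [ 514.2 -103.4   60. ] [-0.322  0.181  0.929] 21.685310476199962 150.68198630968055 3.1184301849132456
yel 67 [182.95522388 188.59701493] [579.8 195.1 174.5]
top 709 579 [ 518.7 -109.1   60.8] [-0.266  0.121  0.956] 16.97434645206644 155.597445926271 2.750231462927695
yel 53 [185.05660377 173.22641509] [583.6 187.8 173.9]
```

The scene view shows the probe in the blue collar with its yellow cap at (183,188), and the white tile with its ring at (280,189). In the top view the cap is at (185,174), the white spot at (288,201) and the dark tile at (350,216). For vial 2 there are three candidates: the red-capped amber vial standing in the carousel (top 223,188), and green look-alikes at (270,171) and (245,133). The carousel one is meant. Only the white stand carries a white tile with a dark ring.

```bash
cat > tri.py <<'E'
from h import *
import pickle
a=pickle.load(open("scene0.pkl","rb"));b=pickle.load(open("top0.pkl","rb"))
def ray(p,uv):
    E=np.array(p["extrinsics"]); d=E[:3,:3]@np.array([(uv[0]-p["cx"])/p["fx"],-(uv[1]-p["cy"])/p["fy"],-1]); return E[:3,3],d/np.linalg.norm(d)
def tri(l):
    M=0;r=0;res=[]
    for p,uv in l:
        o,d=ray(p,uv);P=np.eye(3)-np.outer(d,d);M=M+P;r=r+P@o
    X=np.linalg.solve(M,r)
    return X,[np.linalg.norm((np.eye(3)-np.outer(ray(*q)[1],ray(*q)[1]))@(X-ray(*q)[0])) for q in l]
if __name__=="__main__":
    # ring: dark gray centroid on tile
    res={}
    for n,p,uv in(("s",a,(280,189)),("t",b,(288.5,201.5))):
        g=cv2.cvtColor(p["image"],cv2.COLOR_RGB2GRAY).astype(float)
        u,v=map(int,uv); w_=6; pa=g[v-w_:v+w_+1,u-w_:u+w_+1]; print(pa.astype(int))
        hsv=cv2.cvtColor(p["image"],cv2.COLOR_RGB2HSV)
        for nm,(lo,hi) in dict(yel=((20,140,120),(34,255,255)),blue=((105,150,80),(125,255,255))).items():
            m=cv2.inRange(hsv,lo,hi); 
            box=np.zeros_like(m); 
            if n=="s": box[178:245,165:200]=1
            else: box[165:192,175:202]=1
            q=np.argwhere(m*box>0)[:,::-1]; print(n,nm,len(q),q.mean(0),q.min(0),q.max(0))
    print(tri([(a,(280.2,189.3)),(b,(288.4,201.5))]))
    for s,t in(((183.2,186),(185,173.5)),):
        X,r=tri([(a,s),(b,t)]);print(X,r)
E
python3 tri.py
```

```text
[[254 255 255 255 255 255 255 255 255 255 255 255 255]
 [255 255 255 255 255 255 255 255 255 255 255 255 255]
 [255 255 255 255 255 255 255 255 255 255 255 255 255]
 [255 255 255 250 249 248 251 253 255 255 255 255 255]
 [255 255 251 246 250 251 252 254 254 254 255 255 255]
 [255 255 246 251 255 252 249 255 255 253 253 255 255]
 [255 254 243 253 255 253 248 254 255 249 246 255 255]
 [252 254 246 248 255 255 253 254 253 243 245 255 255]
 [242 255 252 247 248 250 250 249 242 241 252 255 255]
 [232 253 255 255 250 246 244 242 241 251 255 255 255]
 [227 244 255 255 255 255 253 253 254 255 255 255 255]
 [225 233 255 255 255 255 255 255 255 255 255 255 255]
 [230 225 245 255 255 255 255 255 255 255 255 255 255]]
s yel 85 [183.         188.17647059] [178 184] [188 192]
s blue 187 [186.60962567 225.58823529] [180 216] [193 235]
[[246 249 251 252 252 252 252 252 252 253 252 252 251]
 [245 248 251 252 250 248 247 248 251 252 253 253 252]
 [246 249 250 246 238 234 235 238 243 249 252 253 253]
 [245 248 244 234 232 241 245 243 237 241 249 252 253]
 [246 247 237 234 245 250 251 250 244 238 244 251 253]
 [249 245 232 237 249 250 249 250 249 241 241 250 252]
 [250 247 236 239 248 245 242 247 249 241 237 248 252]
 [252 250 242 239 246 248 247 249 247 236 238 250 252]
 [253 252 246 238 242 248 250 248 241 235 243 251 252]
 [253 252 250 244 239 243 244 239 235 242 250 252 253]
 [253 253 252 251 246 243 240 238 243 250 252 253 253]
 [253 253 253 252 252 251 250 250 251 252 253 253 253]
 [253 253 253 253 253 252 253 253 253 253 253 253 253]]
t yel 81 [184.28395062 172.92592593] [179 168] [189 178]
t blue 56 [193.53571429 181.53571429] [188 176] [197 185]
(array([525.70136859, -99.71240285,  66.09288657]), [np.float64(0.4456866371035344), np.float64(0.4456866371035725)])
[583.96305173 189.76814358 177.38488799] [np.float64(0.9153652850747837), np.float64(0.9153652850748738)]
```

```bash
cat > m2.py <<'E'
from tri import *
for n,p in(("s",a),("t",b)):
    C=cloud(p)
    m=(np.abs(C[...,0]-430)<40)&(np.abs(C[...,1]+80)<60)&(p["z_map"]>0)&(p["image"].max(-1)<90)
    print(n,"bench",m.sum(),np.median(C[m],0).round(1),C[m][:,2].std())
    m=(np.hypot(C[...,0]-526,C[...,1]+99.5)<12)&(C[...,2]>30); print("spot",m.sum(),np.median(C[m],0).round(1),C[m].std(0).round(1))
    for nm,c in(("red",(559,96)),("hub",(552,146)),("deck",(530,120)),("yel",(584,190))):
        m=(np.hypot(C[...,0]-c[0],C[...,1]-c[1])<7); print(nm,m.sum(),np.percentile(C[m][:,2],[20,50,80,95]).round(1),np.median(C[m],0).round(1))
    # white tile outline
    m=(np.abs(C[...,0]-520)<65)&(np.abs(C[...,1]+110)<65)&(p["image"].min(-1)>(215 if n=="t" else 238))
    k=cv2.morphologyEx(m.astype(np.uint8),cv2.MORPH_CLOSE,np.ones((5,5)))
    cs=max(cv2.findContours(k,0,2)[0],key=cv2.contourArea); r=cv2.minAreaRect(cs); bx=cv2.boxPoints(r); print(r,bx.tolist())
    q=cv2.approxPolyDP(cs,5,True)[:,0]; print(q.tolist())
    for z in(66,):
        W=[]
        for uv in q:
            o,d=ray(p,uv); W.append((o+d*(z-o[2])/d[2]).round(1).tolist())
        print(W)
    # disc ellipse
    m=(np.hypot(C[...,0]-552,C[...,1]-146)<115)&(p["image"].min(-1)>110)&(C[...,2]<60)
    k=m.astype(np.uint8); cs=max(cv2.findContours(k,0,2)[0],key=cv2.contourArea); e=cv2.fitEllipse(cv2.convexHull(cs)); o,d=ray(p,e[0]); print("disc",e,o+d*(28-o[2])/d[2])
print(tri([(a,(280.2,189.5)),(b,(288.2,201.2))]))
E
python3 m2.py
```

```text
s bench 403 [435.2 -74.8   2.3] 1.7199733213628507
spot 45 [525.6 -99.   64.9] [6.3 6.  3.2]
red 74 [49.8 64.8 79.5 88.5] [557.8  96.6  64.8]
hub 10 [53.7 55.1 57.2 58.9] [549.3 147.2  55.1]Traceback (most recent call last):
  File "m2.py", line 8, in <module>
    m=(np.hypot(C[...,0]-c[0],C[...,1]-c[1])<7); print(nm,m.sum(),np.percentile(C[m][:,2],[20,50,80,95]).round(1),np.median(C[m],0).round(1))
                                                                  ~~~~~~~~~~~~~^^^^^^^^^^^^^^^^^^^^^^^^^
    return _quantile_unchecked(
        a, q, axis, out, overwrite_input, method, keepdims, weights)
    return _ureduce(a,
                    func=_quantile_ureduce_func,
    ...<5 lines>...
                    overwrite_input=overwrite_input,
                    method=method)
    r = func(a, **kwargs)
    result = _quantile(arr,
                       quantiles=q,
    ...<2 lines>...
                       out=out,
                       weights=wgt)
    slices_having_nans = np.isnan(arr[-1, ...])
                                  ~~~^^^^^^^^^
IndexError: index -1 is out of bounds for axis 0 with size 0
```

```bash
sed -i 's/,("deck",(530,120))//' m2.py; python3 m2.py
```

```text
s bench 403 [435.2 -74.8   2.3] 1.7199733213628507
spot 45 [525.6 -99.   64.9] [6.3 6.  3.2]
red 74 [49.8 64.8 79.5 88.5] [557.8  96.6  64.8]
hub 10 [53.7 55.1 57.2 58.9] [549.3 147.2  55.1]
yel 17 [175.3 176.3 178.  179.6] [584.2 190.5 176.3]
((284.2025146484375, 191.98304748535156), (26.588918685913086, 22.355619430541992), 64.65382385253906) [[268.4095458984375, 184.75340270996094], [288.6131591796875, 175.1832733154297], [299.9954833984375, 199.2126922607422], [279.7918701171875, 208.78282165527344]]
[[290, 180], [269, 185], [279, 206], [298, 198]]
[[542.0, -156.9, 66.0], [564.9, -91.5, 66.0], [469.1, -37.9, 66.0], [460.4, -104.9, 66.0]]
disc ((209.7568817138672, 234.50411987304688), (46.779457092285156, 73.17997741699219), 84.99284362792969) [538.48633902 152.55523231  28.        ]
t bench 874 [ 4.292e+02 -7.550e+01 -2.000e-01] 2.1051577403256383
spot 54 [526.8 -99.4  63.3] [6.  6.  3.5]
red 21 [55.3 84.5 85.9 87.2] [558.2  94.7  84.5]
hub 15 [51.4 53.  53.9 56.1] [551.9 146.1  53. ]
yel 21 [173.7 175.6 177.1 178.4] [584.5 189.3 175.6]
((290.1723937988281, 205.5689697265625), (25.62595558166504, 31.382511138916016), 21.801406860351562) [[272.4482727050781, 215.3793182373047], [284.1034240722656, 186.2413787841797], [307.8965148925781, 195.7586212158203], [296.2413635253906, 224.8965606689453]]
[[285, 187], [273, 215], [295, 223], [307, 196]]
[[568.4, -89.4, 66.0], [484.3, -55.2, 66.0], [462.5, -120.2, 66.0], [543.2, -154.9, 66.0]]
disc ((206.7378692626953, 194.28257751464844), (62.97578048706055, 64.0057373046875), 68.50397491455078) [544.68832665 147.11904506  28.        ]
(array([526.27887236, -99.56971848,  65.19436853]), [np.float64(0.08629450042904335), np.float64(0.08629450042907226)])
```

```bash
cat > m3.py <<'E'
from tri import *
from scipy.optimize import least_squares
S=np.array([526.3,-99.5,65.2])
def axes(psi):
    x=np.array([np.cos(.349)*np.cos(psi),np.cos(.349)*np.sin(psi),np.sin(.349)]);y=np.array([-np.sin(psi),np.cos(psi),0]);return x,y,np.cross(x,y)
# render model outline: fit tile quad to both images by maximizing brightness contrast along long sides & top edge
for n,p,thr in(("s",a,0),("t",b,0)):
    g=cv2.GaussianBlur(cv2.cvtColor(p["image"],cv2.COLOR_RGB2GRAY),(0,0),.7).astype(np.float32)
    best=[]
    for psi in np.radians(np.arange(-42,-9,1.)):
        x,y,z=axes(psi); sc=0
        for sh in (-3,-1.5,0,1.5,3):
          for t in np.linspace(-30,30,25):
            for s in(1,-1):
                i=S+x*(t-10)+y*(s*32-12-s*4+sh);o=S+x*(t-10)+y*(s*32-12+s*5+sh)
                ui=proj(p,i);uo=proj(p,o)
                f=lambda q:cv2.remap(g,np.float32([[q[0]]]),np.float32([[q[1]]]),1)[0,0]
                sc+=float(f(ui))-float(f(uo))
        best.append((sc,np.degrees(psi)))
    best.sort(reverse=True);print(n,[(round(s),round(q)) for s,q in best[:6]])
im=b["image"].copy();im2=a["image"].copy()
x,y,z=axes(np.radians(-25))
for i,p in((im,b),(im2,a)):
    pass
out=[]
for p,(u0,v0) in((b,(265,175)),(a,(255,165))):
    k=8;c=cv2.resize(p["image"][v0:v0+60,u0:u0+48],None,fx=k,fy=k,interpolation=1).copy()
    for psi,col in((-22,(255,0,0)),(-27,(0,160,0))):
        x,y,z=axes(np.radians(psi));pts=[proj(p,S+x*(dx-10)+y*(dy-12)) for dx,dy in((36,32),(36,-32),(-36,-32),(-36,32))]
        cv2.polylines(c,[np.int32([((q[0]-u0+.5)*k,(q[1]-v0+.5)*k) for q in pts])],True,col,1)
    out.append(c)
cv2.imwrite("pics/fit.png",np.hstack(out)[...,::-1])
E
python3 m3.py
```

```text
s [(15805, -20), (15775, -21), (15771, -19), (15695, -22), (15670, -18), (15548, -23)]
t [(13797, -16), (13789, -17), (13765, -15), (13751, -18), (13712, -14), (13681, -19)]
```

View pics/fit.png

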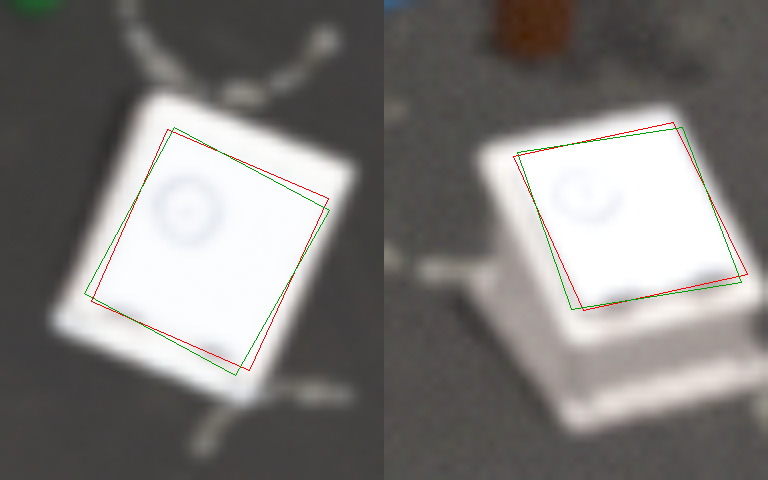

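```bash
python3 - <<'E'
from tri import *
print("hub",tri([(a,(210,224.3)),(b,(206.1,193.6))]))
for z in(175,135,90,60,28):
    X=np.array([584,190,z]);print(z,np.round(proj(a,X),1),np.round(proj(b,X),1))
out=[]
for p,(u0,v0) in((b,(172,160)),(a,(165,178))):
    k=8;c=cv2.resize(p["image"][v0:v0+62,u0:u0+48],None,fx=k,fy=k,interpolation=1).copy()
    for z in(175,135,90,28):
      q=proj(p,np.array([584,190,z]));cv2.drawMarker(c,(int((q[0]-u0+.5)*k),int((q[1]-v0+.5)*k)),(255,0,0),0,14)
    out.append(c)
cv2.imwrite("pics/probe.png",np.hstack(out)[...,::-1])
# tool frame now
s=manip.state();print(R.from_rotvec(s["orientation"]).as_matrix().round(4))
E
```

```text
hub (array([543.74840953, 145.65080682,  55.82265939]), [np.float64(0.004934257016106616), np.float64(0.004934257016197072)])
175 [183.6 186.9] [184.8 173.4]
135 [184.9 199.9] [187.4 175.8]
90 [186.4 214. ] [190.  178.2]
60 [187.4 223.1] [191.7 179.7]
28 [188.4 232.6] [193.4 181.3]
[[ 0.9346  0.3558  0.    ]
 [ 0.3558 -0.9346  0.    ]
 [ 0.     -0.     -1.    ]]
```

View pics/probe.png

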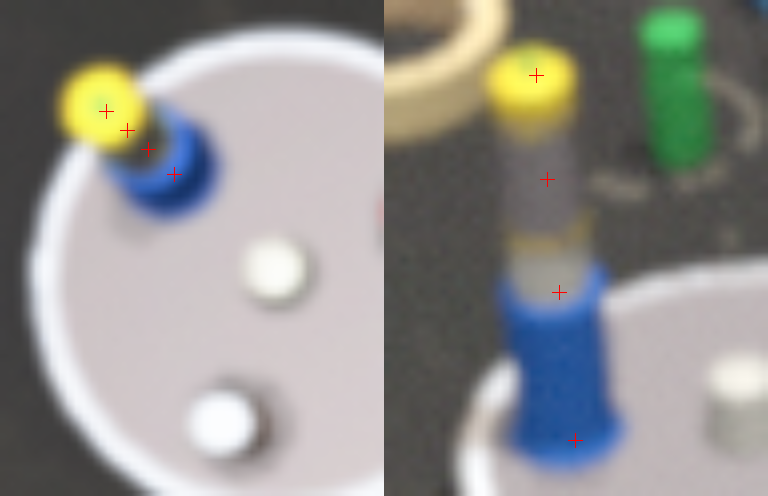

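Overlaying the tile model puts the spot at about (526, -99.5, 65) with a slope yaw of about -22°. The probe axis is at about (585.5, 191), 60 mm from the hub, which matches the description. Next I'll plan the approach.

```bash
cat > plan.py <<'E'
from h import *
import sys
def frame(yaw,n=(0,0,1)):
    z=-np.array(n,float);z/=np.linalg.norm(z); y=np.array([np.cos(yaw),np.sin(yaw),0]); y-=z*(y@z); y/=np.linalg.norm(y)
    return np.stack([np.cross(y,z),y,z],1)
def rel(pos,M,p0=None,M0=None):
    s=manip.state()
    if p0 is None:p0=s["tool_pos"]
    if M0 is None:M0=R.from_rotvec(s["orientation"]).as_matrix()
    d=M0.T@(np.array(pos)-p0)/200; r=R.from_matrix(M0.T@M).as_rotvec()/(np.pi/2)
    return d.round(4).tolist(),r.round(4).tolist()
def show():
    s=manip.state();M=R.from_rotvec(s["orientation"]).as_matrix();print(s["time_s"],s["tool_pos"].round(1),"z",M[:,2].round(3),"y",M[:,1].round(3),"F",s["wrist_force"].round(2),"q",s["qpos"].round(2),"w",round(s["gripper_width"],1))
E
python3 - <<'E'
from plan import *
print(rel((380,-160,235),frame(-.4)),rel((585.5,191,215),frame(.316)))
E
```

```text
([1.491, -1.0762, -0.0184], [-0.0, -0.0, -0.5138]) ([3.0757, -2.3508, 0.0816], [-0.0, -0.0, -0.9696])
```

Request:
move_arm(xyz=[[1, -0.7, 0], [1, -0.7, 0], [1, -0.7, 0], [1, -0.7, 0], [1, -0.7, 0], [1, -0.7, 0], [1, -0.7, 0], [1, -0.7, 0]], angular=[[0, 0, -0.45], [0, 0, -0.45], [0, 0, -0.45], [0, 0, -0.45], [0, 0, -0.45], [0, 0, -0.45], [0, 0, -0.45], [0, 0, -0.45]], hand=[-1, -1, -1, -1, -1, -1, -1, -1], force=60)

```text
time_s: 1.67
tool_pos: [315.9, -263.9, 231.5]
orientation: [2.699, 1.608, 0.0]
wrist_force: [0.0, -0.2, 0.4]
gripper_width: 85.2
```

```bash
python3 - <<'E'
from plan import *
show();print(rel((585.5,191,225),frame(.316)))
E
```

```text
1.6667 [ 315.9 -263.9  231.5] z [ 0. -0. -1.] y [ 0.879 -0.476  0.   ] F [ 0.01 -0.17  0.4 ] q [-0.7   0.03 -0.24  1.3   0.    1.37] w 85.2
([2.6419, 0.1023, 0.0324], [0.0002, 0.0002, -0.5171])
```

Request:
move_arm(xyz=[[1, 0.04, 0.01], [1, 0.04, 0.01], [1, 0.04, 0.01], [1, 0.04, 0.01], [1, 0.04, 0.01], [1, 0.04, 0.01], [1, 0.04, 0.01]], angular=[[0, 0, -0.25], [0, 0, -0.25], [0, 0, -0.25], [0, 0, -0.25], [0, 0, -0.25], [0, 0, -0.25], [0, 0, -0.25]], hand=[-1, -1, -1, -1, -1, -1, -1])

```text
time_s: 2.25
tool_pos: [418.3, -93.3, 229.1]
orientation: [-2.336, -2.1, 0.001]
wrist_force: [-0.6, -0.4, 0.6]
gripper_width: 85.3
```

```bash
python3 - <<'E'
from plan import *
show();print(rel((585.5,191,225),frame(.316)))
E
```

```text
2.25 [418.3 -93.3 229.1] z [-0. -0. -1.] y [ 0.994 -0.106 -0.   ] F [-0.61 -0.42  0.61] q [-0.22  0.07 -0.21  1.29 -0.    1.46] w 85.3
([1.5021, 0.6804, 0.0198], [-0.0003, 0.0, -0.2688])
```

Request:
move_arm(xyz=[[1, 0.4, 0], [1, 0.4, 0], [1, 0.4, 0], [1, 0.4, 0], [1, 0.4, 0], [1, 0.4, 0], [1, 0.4, 0]], angular=[[0, 0, -0.26], [0, 0, -0.26], [0, 0, -0.26], [0, 0, -0.26], [0, 0, -0.26], [0, 0, -0.26], [0, 0, -0.26]], hand=[-1, -1, -1, -1, -1, -1, -1])

```text
time_s: 2.83
tool_pos: [519.8, 96.7, 228.7]
orientation: [-1.863, -2.529, 0.001]
wrist_force: [-0.8, 0.1, 0.5]
gripper_width: 85.2
```

```bash
python3 - <<'E'
from plan import *
show();print(rel((585.5,191,225),frame(.316)))
E
```

```text
2.8333 [519.8  96.7 228.7] z [-0.001 -0.    -1.   ] y [ 0.955  0.296 -0.001] F [-0.8   0.11  0.48] q [ 0.18  0.27  0.04  1.34 -0.    1.45] w 85.2
([0.3529, 0.4536, 0.0179], [-0.0005, 0.0, -0.0096])
```

Request:
move_arm(xyz=[[0.353, 0.454, 0.02], [0.353, 0.454, 0.02], [0.353, 0.454, 0.02], [0.353, 0.454, 0.02], [0.353, 0.454, 0.02], [0.353, 0.454, 0.02]], angular=[[0, 0, -0.01], [0, 0, -0.01], [0, 0, -0.01], [0, 0, -0.01], [0, 0, -0.01], [0, 0, -0.01]], hand=[-1, -1, -1, -1, -1, -1])

```text
time_s: 3.33
tool_pos: [584.7, 188.5, 225.4]
orientation: [1.846, 2.542, -0.001]
wrist_force: [0.3, -0.0, 0.7]
gripper_width: 85.5
```

```bash
python3 - <<'E'
from plan import *
show();print(rel((585.5,191,113),frame(.316)))
p=manip.grab_frame("scene");save(p,"s1.png")
c=cv2.resize(p["image"][130:260,130:260],None,fx=4.5,fy=4.5,interpolation=2);cv2.imwrite("pics/s1c.png",c[...,::-1])
q=manip.grab_frame("top");c=cv2.resize(q["image"][120:240,130:260],None,fx=4.5,fy=4.5,interpolation=2);cv2.imwrite("pics/t1c.png",c[...,::-1])
E
```

```text
3.3333 [584.7 188.5 225.4] z [-0.    -0.001 -1.   ] y [ 0.951  0.309 -0.001] F [ 0.33 -0.03  0.7 ] q [ 0.31  0.46  0.3   1.41 -0.    1.57] w 85.5
([0.0107, 0.008, 0.5619], [-0.0003, 0.0003, -0.0011])
```

View pics/s1c.png

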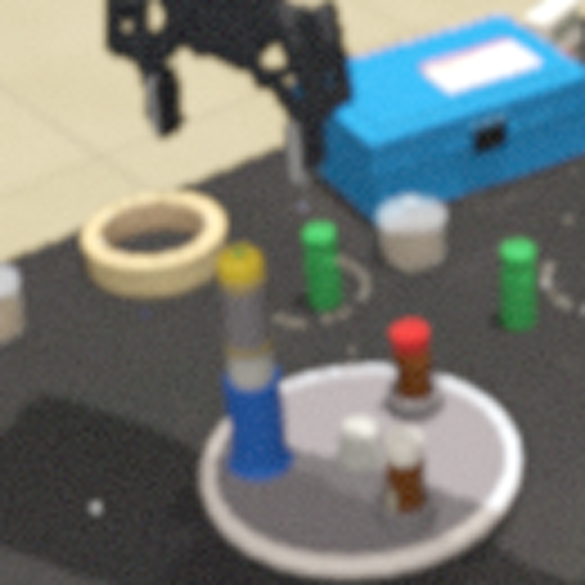

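View pics/t1c.png

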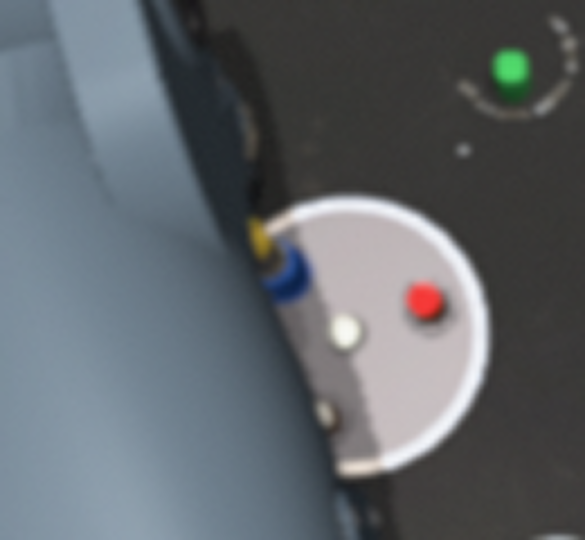

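The open fingers hang above the probe: its cap is at about (183,188) in the scene view, and the carousel hasn't moved. I'm descending and gripping now.

Request:
move_arm(xyz=[[0.003, 0.002, 0.15], [0.003, 0.002, 0.3], [0.003, 0.002, 0.45], [0.003, 0.002, 0.56], [0.003, 0.002, 0.56], [0.003, 0.002, 0.56], [0.003, 0.002, 0.56]], angular=[[0, 0, 0], [0, 0, 0], [0, 0, 0], [0, 0, 0], [0, 0, 0], [0, 0, 0], [0, 0, 0]], hand=[-1, -1, -1, -1, -1, -1, -1])

```text
time_s: 4.02
tool_pos: [585.6, 191.3, 115.4]
orientation: [1.844, 2.542, 0.003]
wrist_force: [0.1, -0.1, 0.9]
gripper_width: 85.4
```

```bash
python3 - <<'E'
from plan import *
show();print(rel((585.5,191,113),frame(.316)))
p=manip.grab_frame("scene")
c=cv2.resize(p["image"][130:260,130:260],None,fx=4.5,fy=4.5,interpolation=2);cv2.imwrite("pics/s2c.png",c[...,::-1])
E
```

```text
4.0167 [585.6 191.3 115.4] z [ 0.002  0.001 -1.   ] y [0.951 0.311 0.002] F [ 0.11 -0.06  0.92] q [ 0.32  0.49  0.07  1.14 -0.    1.57] w 85.4
([-0.0012, -0.001, 0.012], [0.0014, 0.0, -0.0001])
```

View pics/s2c.png

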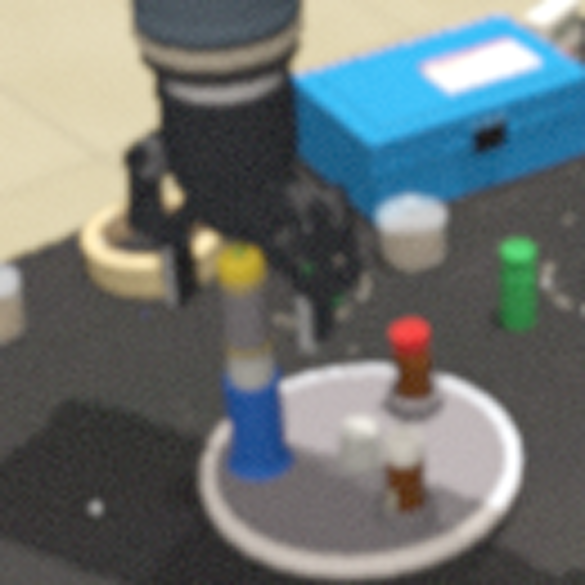

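The fingers straddle the grip, with no contact force. Closing.

Request:
move_arm(xyz=[[0, 0, 0.005], [0, 0, 0.005], [0, 0, 0.005], [0, 0, 0.005], [0, 0, 0.005], [0, 0, 0.005], [0, 0, 0.005], [0, 0, 0.005]], angular=[[0, 0, 0], [0, 0, 0], [0, 0, 0], [0, 0, 0], [0, 0, 0], [0, 0, 0], [0, 0, 0], [0, 0, 0]], hand=[-0.3, 0, 0.1, 0.2, 0.3, 0.4, 0.6, 1], force=50)

```text
time_s: 4.73
tool_pos: [585.0, 191.8, 112.5]
orientation: [1.843, 2.544, 0.0]
wrist_force: [0.4, 0.3, 4.2]
gripper_width: 24.8
```

Request:
move_arm(xyz=[[0, 0, 0], [0, 0, 0], [0, 0, 0], [0, 0, 0], [0, 0, 0]], angular=[[0, 0, 0], [0, 0, 0], [0, 0, 0], [0, 0, 0], [0, 0, 0]], hand=[1, 1, 1, 1, 1])

```text
time_s: 5.15
tool_pos: [585.0, 191.8, 112.5]
orientation: [1.843, 2.544, 0.001]
wrist_force: [-0.7, 0.8, 4.9]
gripper_width: 24.9
```

```bash
python3 - <<'E'
from plan import *
show()
E
```

```text
5.15 [585.  191.8 112.5] z [ 0.  0. -1.] y [0.95  0.311 0.   ] F [-0.71  0.76  4.93] q [0.32 0.49 0.06 1.14 0.   1.57] w 24.9
```

Gripped, width 24.9 mm. Lifting straight up.

Request:
move_arm(xyz=[[0, 0, -0.05], [0, 0, -0.13], [0, 0, -0.22], [0, 0, -0.32], [0, 0, -0.42], [0, 0, -0.48], [0, 0, -0.48], [0, 0, -0.48]], angular=[[0, 0, 0], [0, 0, 0], [0, 0, 0], [0, 0, 0], [0, 0, 0], [0, 0, 0], [0, 0, 0], [0, 0, 0]], hand=[1, 1, 1, 1, 1, 1, 1, 1])

```text
time_s: 5.82
tool_pos: [585.1, 191.8, 208.6]
orientation: [1.843, 2.544, 0.001]
wrist_force: [-0.6, 0.2, -1.5]
gripper_width: 24.9
```

```bash
python3 - <<'E'
from plan import *
show()
p=manip.grab_frame("scene")
c=cv2.resize(p["image"][120:250,130:260],None,fx=4.5,fy=4.5,interpolation=2);cv2.imwrite("pics/s3c.png",c[...,::-1])
q=manip.grab_frame("top");save(q,"t3.png")
for n,x in(("s",p),("t",q)): print(n,[(d["conf"],d["xy"]) for d in manip.mark_of("probe_tip",x)])
E
```

```text
5.8167 [585.1 191.8 208.6] z [ 0.001  0.    -1.   ] y [0.95  0.311 0.001] F [-0.62  0.17 -1.5 ] q [0.32 0.46 0.26 1.37 0.   1.57] w 24.9
s [(0.19, [222.6, 233.1])]
t [(0.21, [256.1, 249.1])]
```

View pics/s3c.png

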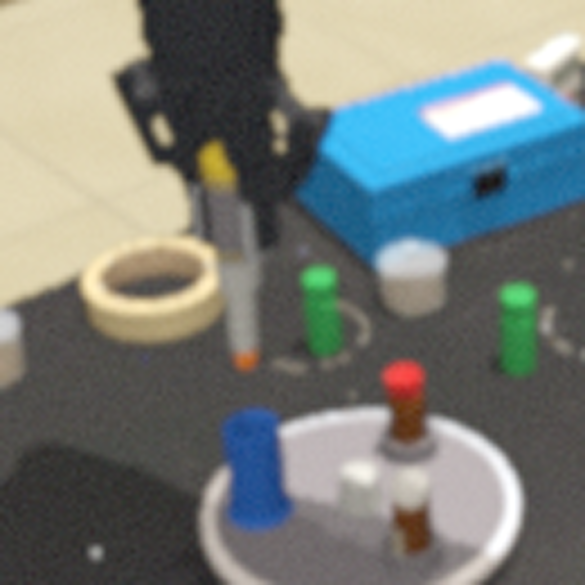

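```bash
python3 - <<'E'
from plan import *
p=manip.grab_frame("scene");import pickle;pickle.dump(p,open("lift.pkl","wb"))
u0,v0,k=165,145,10
c=cv2.resize(p["image"][v0:v0+60,u0:u0+40],None,fx=k,fy=k,interpolation=1)
for z in(271,231,186,136,130):
    q=proj(p,np.array([585.1,191.8,z]));print(z,np.round(q,1));cv2.drawMarker(c,(int((q[0]-u0+.5)*k),int((q[1]-v0+.5)*k)),(255,0,255),0,14)
cv2.imwrite("pics/s4c.png",c[...,::-1])
hsv=cv2.cvtColor(p["image"],cv2.COLOR_RGB2HSV)
o=cv2.inRange(hsv,(0,120,100),(15,255,255));o[:190]=0;o[212:]=0;o[:,:175]=0;o[:,200:]=0
q=np.argwhere(o>0)[:,::-1];print(len(q),q.mean(0),q.min(0),q.max(0))
E
```

```text
271 [179.2 153.6]
231 [180.7 167.9]
186 [182.3 183.3]
136 [184.1 199.7]
130 [184.3 201.6]
16 [184.5  200.25] [182 199] [187 202]
```

View pics/s4c.png

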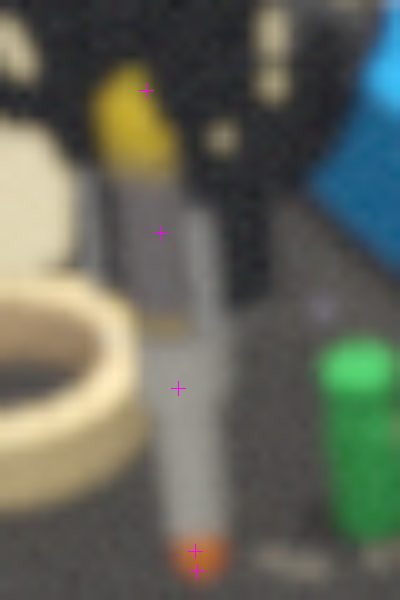

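The probe is clear of the collar and hangs in line with the tool axis: the nose at (184.5,200) against a predicted (184.3,201). Both vials stand in place. Next is the transfer.

```bash
cat >> plan.py <<'E'
psi=np.radians(-21.5);t=np.radians(20)
n=np.array([-np.sin(t)*np.cos(psi),-np.sin(t)*np.sin(psi),np.cos(t)]);S=np.array([526.3,-99.5,65.2])
E
python3 - <<'E'
from plan import *
show();print(n); P=S+n*150;print(P,rel(P,frame(-.2,n)))
E
```

```text
6.0667 [584.4 191.6 207.3] z [-0.002 -0.001 -1.   ] y [ 0.95   0.311 -0.002] F [ 0.54  0.08 -1.52] q [0.32 0.46 0.26 1.37 0.   1.57] w 25.1
[-0.31822155  0.1253508   0.93969262]
[478.56676751 -80.69737969 206.15389312] ([-1.1288, -0.9269, 0.0073], [-0.2043, -0.0952, 0.3187])
```

Request:
move_arm(xyz=[[-0.1, -0.08, -0.03], [-0.25, -0.2, -0.05], [-0.4, -0.33, -0.05], [-0.55, -0.45, -0.05], [-0.7, -0.57, -0.05], [-0.82, -0.67, -0.05], [-0.9, -0.74, -0.05], [-0.9, -0.74, -0.05]], angular=[[0, 0, 0.03], [0, 0, 0.07], [0, 0, 0.12], [0, 0, 0.17], [0, 0, 0.22], [0, 0, 0.27], [0, 0, 0.3], [0, 0, 0.3]], hand=[1, 1, 1, 1, 1, 1, 1, 1])

```text
time_s: 6.73
tool_pos: [498.6, -28.5, 218.2]
orientation: [2.393, 2.036, -0.002]
wrist_force: [0.6, 0.2, 0.3]
gripper_width: 25.1
```

```bash
python3 - <<'E'
from plan import *
show(); P=S+n*130;print(P,rel(P,frame(-.2,n)))
E
```

```text
6.7333 [498.6 -28.5 218.2] z [-0.001 -0.001 -1.   ] y [ 0.987 -0.16  -0.001] F [0.6  0.19 0.31] q [-0.06  0.22 -0.06  1.29 -0.    1.68] w 25.1
[484.93119851 -83.20439573 187.3600407 ] ([-0.2807, -0.0237, 0.1544], [-0.2182, -0.0436, 0.0177])
```

Request:
move_arm(xyz=[[-0.05, 0, 0.01], [-0.1, -0.01, 0.03], [-0.16, -0.01, 0.06], [-0.22, -0.02, 0.1], [-0.27, -0.024, 0.14], [-0.281, -0.024, 0.154], [-0.281, -0.024, 0.154], [-0.281, -0.024, 0.154]], angular=[[-0.05, -0.01, 0], [-0.1, -0.02, 0.01], [-0.14, -0.03, 0.01], [-0.18, -0.04, 0.015], [-0.21, -0.042, 0.018], [-0.218, -0.044, 0.018], [-0.218, -0.044, 0.018], [-0.218, -0.044, 0.018]], hand=[1, 1, 1, 1, 1, 1, 1, 1])

```text
time_s: 7.4
tool_pos: [487.1, -79.8, 187.8]
orientation: [2.174, 1.809, 0.243]
wrist_force: [0.1, 0.5, -0.0]
gripper_width: 25.0
```

```bash
cat > chk.py <<'E'
from plan import *
import sys
show(); s=manip.state();M=R.from_rotvec(s["orientation"]).as_matrix()
d=79; tip=s["tool_pos"]+M[:,2]*d; print("tip pred",tip.round(1),"in spot n:",round((tip-S)@n,1),"lat",((tip-S)-n*((tip-S)@n)).round(1),"ang",round(np.degrees(np.arccos(-M[:,2]@n)),2))
out=[]
for name,(u0,v0) in(("scene",(255,150)),("top",(265,165))):
    p=manip.grab_frame(name);k=9
    c=cv2.resize(p["image"][v0:v0+60,u0:u0+44],None,fx=k,fy=k,interpolation=1)
    for X,col in((S,(255,0,255)),(tip,(0,200,0)),(s["tool_pos"]-M[:,2]*62,(0,200,0))):
        q=proj(p,X);cv2.drawMarker(c,(int((q[0]-u0+.5)*k),int((q[1]-v0+.5)*k)),col,0,14)
    out.append(c)
cv2.imwrite("pics/"+sys.argv[1],np.hstack(out)[...,::-1])
E
python3 chk.py h1.png; python3 -c "
from plan import *
P=S+n*105;print(rel(P,frame(-.2,n)))"
```

```text
7.4 [487.1 -79.8 187.8] z [ 0.318 -0.123 -0.94 ] y [ 0.928 -0.161  0.335] F [ 0.09  0.5  -0.  ] q [-0.11 -0.08 -0.53  0.78 -0.09  1.63] w 25.0
tip pred [512.3 -89.5 113.5] in spot n: 51.1 lat [2.3 3.6 0.3] ang 0.16
([-0.0194, -0.0121, 0.1257], [0.0002, -0.0018, 0.0038])
```

View pics/h1.png

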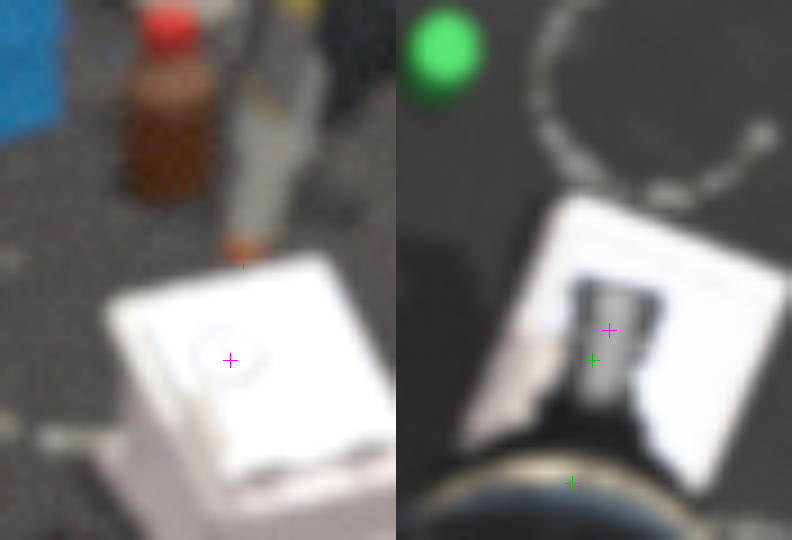

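```bash
python3 -c "
from plan import *
show()
P=S+n*95;print(rel(P,frame(-.2,n)))"
```

```text
7.5 [487.9 -79.8 188.1] z [ 0.319 -0.123 -0.94 ] y [ 0.928 -0.16   0.336] F [ 0.9  -0.57 -1.17] q [-0.11 -0.08 -0.53  0.78 -0.09  1.63] w 25.2
([-0.0196, -0.0122, 0.1757], [0.0002, -0.0018, 0.0038])
```

Request:
move_arm(xyz=[[-0.01, -0.006, 0.04], [-0.02, -0.012, 0.09], [-0.02, -0.012, 0.13], [-0.02, -0.012, 0.16], [-0.02, -0.012, 0.175], [-0.02, -0.012, 0.175], [-0.02, -0.012, 0.175], [-0.02, -0.012, 0.175]], angular=[[0, -0.002, 0.004], [0, -0.002, 0.004], [0, -0.002, 0.004], [0, -0.002, 0.004], [0, -0.002, 0.004], [0, -0.002, 0.004], [0, -0.002, 0.004], [0, -0.002, 0.004]], hand=[1, 1, 1, 1, 1, 1, 1, 1])

```text
time_s: 8.17
tool_pos: [495.3, -88.0, 154.4]
orientation: [2.178, 1.799, 0.241]
wrist_force: [0.2, -0.9, -0.7]
gripper_width: 24.7
```

```bash
python3 chk.py h2.png; python3 -c "
from plan import *
for i in range(3):
  manip.grab_frame('top');print(manip.state()['wrist_force'].round(2),manip.state()['wrist_force']@n)
P=S+n*85;print(rel(P,frame(-.2,n)))"
```

```text
8.1667 [495.3 -88.  154.4] z [ 0.319 -0.126 -0.939] y [ 0.927 -0.167  0.337] F [ 0.24 -0.94 -0.67] q [-0.12 -0.04 -0.58  0.69 -0.09  1.62] w 24.7
tip pred [520.5 -98.   80.2] in spot n: 16.2 lat [-0.6 -0.5 -0.1] ang 0.08
[-0.2  -0.57 -0.46] -0.4364229802549586
[-0.19  0.31 -0.12] -0.011829098299363855
[ 0.79 -0.56 -0.48] -0.7708854134038418
([0.0032, 0.0037, 0.0506], [0.0007, 0.0005, -0.0005])
```

View pics/h2.png

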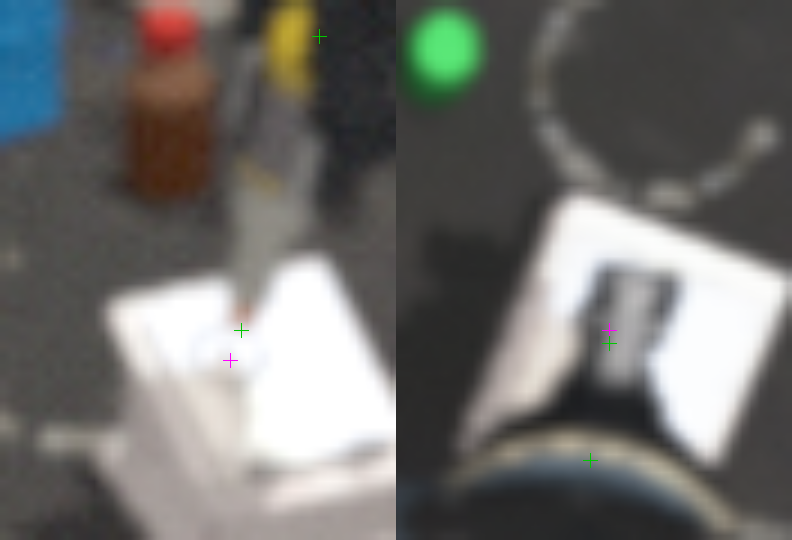

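```bash
cat > big.py <<'E'
from plan import *
import sys
s=manip.state();M=R.from_rotvec(s["orientation"]).as_matrix();d=float(sys.argv[2]) if len(sys.argv)>2 else 79
ims=[manip.grab_frame("scene") for _ in range(4)]
p=ims[0];I=np.mean([i["image"].astype(float) for i in ims],0).astype(np.uint8)
u0,v0,k=268,145,14
c=cv2.resize(I[v0:v0+42,u0:u0+34],None,fx=k,fy=k,interpolation=2);c0=c.copy()
def pt(X):
    q=proj(p,X);return (int((q[0]-u0+.5)*k),int((q[1]-v0+.5)*k))
T=s["tool_pos"]-0;z=M[:,2]
e=p["extrinsics"];view=(T-np.array(e)[:3,3]);side=np.cross(view,z);side/=np.linalg.norm(side)
for r,a0,a1 in((0,-62,d),(13,-62,23),(8,23,d-13),(6,d-13,d)):
    for sg in(1,-1): cv2.line(c,pt(T+z*a0+side*r*sg),pt(T+z*a1+side*r*sg),(255,0,255),1)
cv2.imwrite("pics/"+sys.argv[1],np.hstack([c0,c])[...,::-1][:, :])
E
python3 big.py b1.png
```

```text
(no output)
```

View pics/b1.png

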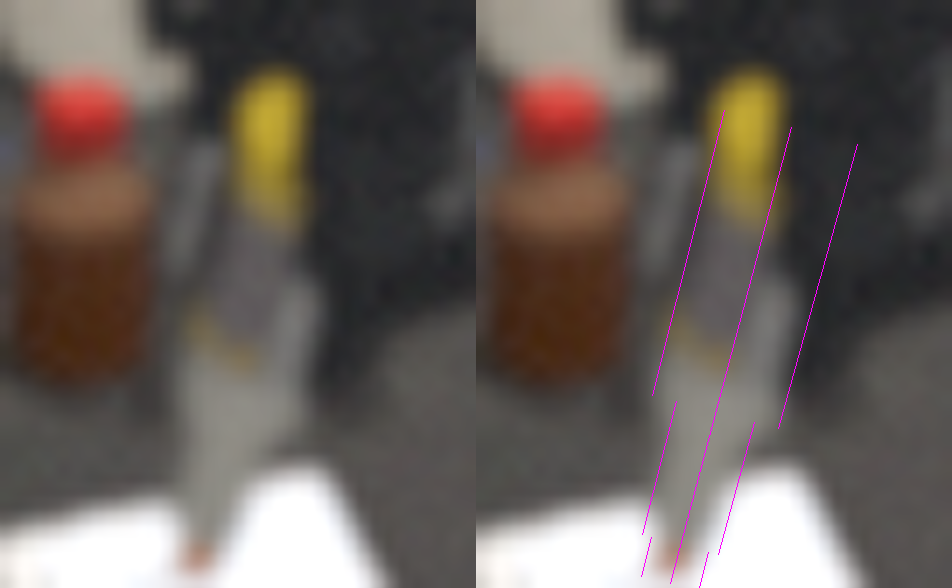

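The probe's left edge and the nose at about (282,184) run parallel to the modelled axis and within about 1 mm of it, so it is square. Approaching gently and watching the force.

Request:
move_arm(xyz=[[0.003, 0.003, 0.01], [0.003, 0.003, 0.02], [0.003, 0.003, 0.03], [0.003, 0.003, 0.04], [0.003, 0.003, 0.05], [0.003, 0.003, 0.05], [0.003, 0.003, 0.05], [0.003, 0.003, 0.05]], angular=[[0, 0, 0], [0, 0, 0], [0, 0, 0], [0, 0, 0], [0, 0, 0], [0, 0, 0], [0, 0, 0], [0, 0, 0]], hand=[1, 1, 1, 1, 1, 1, 1, 1])

```text
time_s: 9.28
tool_pos: [499.0, -88.8, 144.9]
orientation: [2.178, 1.799, 0.241]
wrist_force: [-0.2, -0.2, -1.3]
gripper_width: 25.0
```

```bash
cat > f.py <<'E'
from plan import *
F=[]
for i in range(5):
    manip.grab_frame("scene");s=manip.state();F.append(s["wrist_force"])
F=np.array(F);M=R.from_rotvec(s["orientation"]).as_matrix();tip=s["tool_pos"]+M[:,2]*79
print(s["time_s"],"F",F.mean(0).round(2),"Fn",(F@n).round(2),(F@n).mean().round(2),"gap",round((tip-S)@n,2),"lat",(tip-S-n*((tip-S)@n)).round(1),"ang",np.degrees(np.arccos(-M[:,2]@n)).round(2))
E
python3 f.py; python3 big.py b2.png
```

```text
9.5333 F [ 0.37 -0.16 -1.03] Fn [-2.13 -0.72 -0.81 -1.63 -0.26] -1.11 gap 5.94 lat [-0.2 -0.  -0.1] ang 0.06
```

View pics/b2.png

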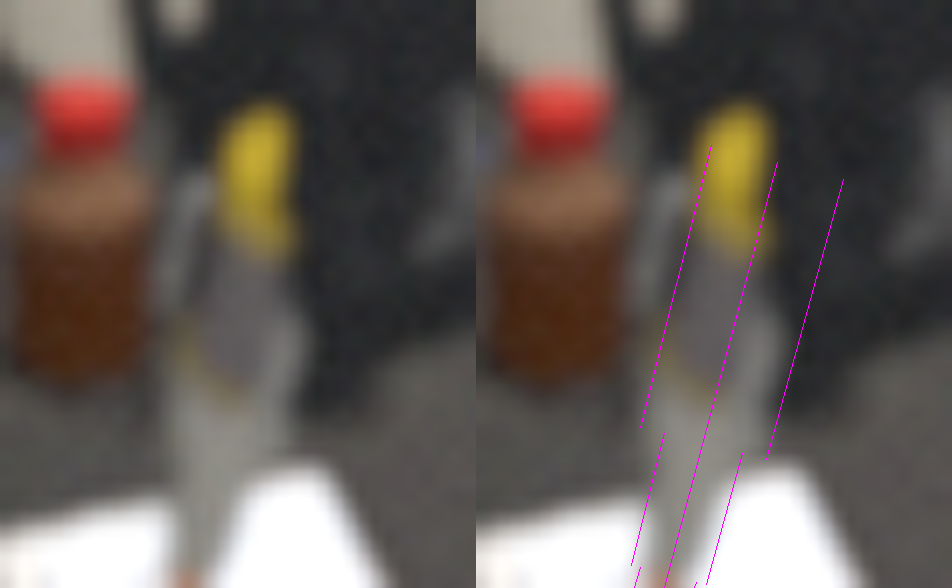

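Request:
move_arm(xyz=[[0, 0, 0.005], [0, 0, 0.01], [0, 0, 0.015], [0, 0, 0.02], [0, 0, 0.025], [0, 0, 0.025]], angular=[[0, 0, 0], [0, 0, 0], [0, 0, 0], [0, 0, 0], [0, 0, 0], [0, 0, 0]], hand=[1, 1, 1, 1, 1, 1])

```text
time_s: 10.23
tool_pos: [500.5, -89.5, 139.8]
orientation: [2.178, 1.799, 0.241]
wrist_force: [0.1, -0.7, -0.5]
gripper_width: 24.5
```

```bash
python3 f.py
```

```text
10.4833 F [-0.26 -0.   -0.99] Fn [-1.08 -0.36 -0.64 -1.06 -1.1 ] -0.84 gap 0.92 lat [-0.2 -0.  -0.1] ang 0.06
```

No contact yet. Advancing 3 mm more.

Request:
move_arm(xyz=[[0, 0, 0.005], [0, 0, 0.01], [0, 0, 0.015], [0, 0, 0.015], [0, 0, 0.015]], angular=[[0, 0, 0], [0, 0, 0], [0, 0, 0], [0, 0, 0], [0, 0, 0]], hand=[1, 1, 1, 1, 1])

```text
time_s: 10.9
tool_pos: [501.5, -89.8, 137.2]
orientation: [2.178, 1.799, 0.241]
wrist_force: [-0.2, 0.4, -0.4]
gripper_width: 24.6
```

```bash
python3 f.py
```

```text
11.15 F [-0.09  0.05 -0.68] Fn [-1.   -0.81 -0.45 -0.73 -0.03] -0.6 gap -2.1 lat [-0.3 -0.1 -0.1] ang 0.06
```

Request:
move_arm(xyz=[[0, 0, 0.005], [0, 0, 0.01], [0, 0, 0.01], [0, 0, 0.01]], angular=[[0, 0, 0], [0, 0, 0], [0, 0, 0], [0, 0, 0]], hand=[1, 1, 1, 1])

```text
time_s: 11.48
tool_pos: [502.2, -90.1, 135.5]
orientation: [2.178, 1.799, 0.241]
wrist_force: [-1.3, 0.2, 0.7]
gripper_width: 24.4
```

```bash
python3 f.py
```

```text
11.7333 F [-1.17  0.29  1.11] Fn [0.74 1.44 2.11 1.61 1.35] 1.45 gap -4.09 lat [-0.2 -0.1 -0.1] ang 0.06
```

In contact, at about 2.3 N above the free baseline, so roughly 2 mm in. Pressing 3.5 mm more.

Request:
move_arm(xyz=[[0, 0, 0.004], [0, 0, 0.008], [0, 0, 0.012], [0, 0, 0.0175], [0, 0, 0.0175], [0, 0, 0.0175]], angular=[[0, 0, 0], [0, 0, 0], [0, 0, 0], [0, 0, 0], [0, 0, 0], [0, 0, 0]], hand=[1, 1, 1, 1, 1, 1])

```text
time_s: 12.23
tool_pos: [503.3, -90.6, 132.2]
orientation: [2.178, 1.799, 0.241]
wrist_force: [-2.1, 1.2, 2.6]
gripper_width: 24.8
```

```bash
python3 f.py; python3 f.py; sed -i 's/u0,v0,k=268,145,14/u0,v0,k=264,155,14/' big.py; python3 big.py b3.png 73
```

```text
12.4833 F [-0.55  0.33  2.08] Fn [1.62 1.67 2.73 2.67 2.19] 2.18 gap -7.61 lat [-0.2 -0.1 -0.1] ang 0.06
12.7333 F [-1.2   0.65  2.32] Fn [2.69 2.29 3.04 2.75 2.44] 2.64 gap -7.61 lat [-0.2 -0.  -0.1] ang 0.06
```

View pics/b3.png

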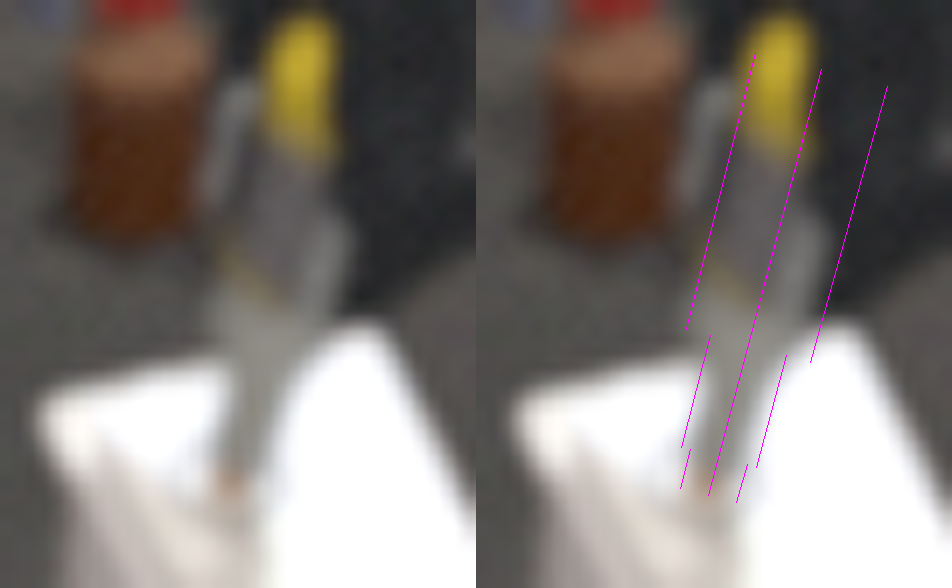

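Request:
move_arm(xyz=[[0, 0, 0.002], [0, 0, 0.004], [0, 0, 0.004], [0, 0, 0.004], [0, 0, 0.004], [0, 0, 0.004]], angular=[[0, 0, 0], [0, 0, 0], [0, 0, 0], [0, 0, 0], [0, 0, 0], [0, 0, 0]], hand=[1, 1, 1, 1, 1, 1])

```text
time_s: 13.43
tool_pos: [503.5, -90.6, 131.4]
orientation: [2.178, 1.799, 0.241]
wrist_force: [-0.7, 0.3, 2.1]
gripper_width: 24.7
```

```bash
python3 f.py; python3 f.py; python3 - <<'E'
from plan import *
show();p=manip.grab_frame("scene");save(p,"end.png")
E
```

```text
13.6833 F [-0.97  0.25  2.61] Fn [3.03 2.39 3.08 2.79 2.69] 2.79 gap -8.42 lat [-0.3 -0.  -0.1] ang 0.06
13.9333 F [-0.61  0.21  2.64] Fn [2.43 2.56 2.6  3.23 2.68] 2.7 gap -8.44 lat [-0.3 -0.  -0.1] ang 0.06
13.9333 [503.5 -90.6 131.4] z [ 0.319 -0.126 -0.939] y [ 0.927 -0.167  0.337] F [-0.85 -0.23  2.6 ] q [-0.13 -0.   -0.61  0.62 -0.09  1.62] w 24.5
```

View pics/end.png

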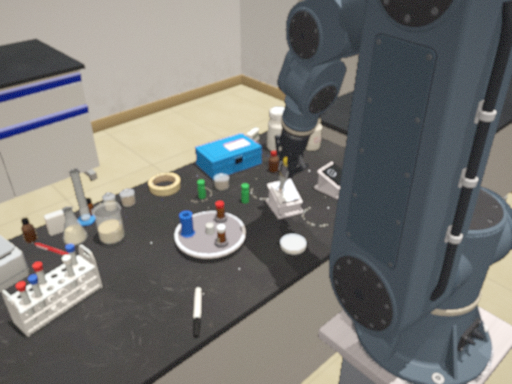

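The nose is on the spot at (280,190). Both vials stand in the carousel, and the bystanders are where they were. The press is about 3.6 N, steady.

```bash
python3 -c "
from plan import *
print(manip.finish_job()); show()"
```

```text
the job is handed in; nothing more can be done
None
the job is handed in; nothing more can be done
```

I lifted the probe straight up out of the blue collar and set its nose on the white tile's ringed spot. I handed the job in at about 14 s, still gripped and pressed. No verdict came back.

**Last checks**
- **Press:** about 3.6 N above the force measured just before contact. That puts the nose about 5 to 6 mm in, since the spring gives 5.2 mm and the arm's travel since contact at most 6.3 mm. Wrist force noise is about ±0.5 N.
- **Position:** the nose shows at pixel (280,190), against the spot at (280.2,189.5). By the arm's pose it is within 1 mm of where I measured the spot; camera calibration adds about 2 mm.
- **Angle:** the tool axis is within 0.1° of my estimate of the tile's normal, which could itself be about 1–2° off. In the scene camera the probe runs parallel to the tool axis.
- **Surroundings:** in the last picture both vials stand in the carousel and the bystanders in view have not visibly moved. The probe stayed well away from the dark stand.

**Disagreements**
- Contact came about 2 mm lower than the cameras predicted, so I set the press by force.
- Tile yaw came out at -20° and -16° in the automatic edge fits of the two views. I used -21.5° from the overlay, which fitted best by eye.
- The top view was blocked by the arm at the end, so only the scene camera could confirm the final position.

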